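# Check a stack of returned fixture parts back into their nests

## Robot

A 6-joint arm with a two-finger parallel gripper is mounted at the origin on the work surface. World frame = base frame: x ahead of the robot, y to its left, z up, the work surface at z = 0. Lengths are in m, angles in rad, forces in N, time in s.
With the tool pointing down it reaches from about 0.35 to 0.925 m from the base axis. Payload 6.4 kg.
Tool frame: the origin (TCP) lies at the very end of the fingers, on their centre line; the grasp point (between the pads) lies 19 mm behind it; z points along the fingers, y is the direction in which the jaws open and shut (so a half turn about z gives the same grasp; the last joint's range is limited). The gripper opens to 94 mm and grips with 3 to 60 N. Pads are 16 mm wide; open, the fingers measure 119 mm over their backs; the gripper's body (75 mm by 177 mm) begins 78 mm behind the grasp point.
Start: joints at [1.167, 0.245, 1.558, -0, 1.339, -0.174], TCP at [0.148, 0.633, 0.205] pointing down, gripper open.
Joint ranges: [-3.13, 3.13], [-1.02, 2.26], [0.13, 2.54], [-0.95, 4.09], [0.21, 2.88], [-2.74, 2.74]. Speed limits (rad/s): [2.57, 2.57, 3.14, 3.14, 3.14, 3.14].

## Interface

Orientations are given as a rotation vector (axis times angle).
In Python, from rig import bot, grab_frame, get_calibration gives the robot as it stands. The module is installed in compiled form; this text tells all that it offers.
- The arm moves only by the tool apply_moves, never from a script. Its argument "series" is a list that holds one entry, the list of rows, each a list of 5 numbers: the shift along the tool's x, y, z in m, then the turn about the tool's z in degrees, then the opening, from 0 (shut) to 1 (fully open). A call has 1 to 10 rows; each row is the pose to reach, as a shift and turn from the pose measured when the call began, along the tool's axes at that moment; what a row does not reach only later rows make up. A row lasts 1/10 s, in which the tool goes at most 50 mm and 8.59 degrees, less where a joint would pass 70% of its speed; a pose out of reach is approached as far as the arm can. A call with a gripper value outside its range is refused whole. The fingers move at their own pace and stop on an object; "squeeze" is the grip in N (left out, the last holds). Time passes only in rows, so rows that repeat a pose let the fingers close. It gives the time, the measured TCP pose, the force and the opening at its end, in the units of the state.
- bot.state(): the state, without advancing time (a new reading comes with each control period).
- grab_frame(name): name is "scene" or "top" or "wrist"; returns the picture (420x560x3 uint8, red, green, blue); there is no depth.
- get_calibration(name): a dict with "vfov" (degrees; the focal length in pixels is half the picture's height over the tangent of half this angle, whatever the lens; pixels are square), "cx", "cy" (the principal point, pixels), "R" (3x3) and "t" (3): a world point X has camera coordinates R X + t. Camera axes: x right, y down, z forward; pixel columns grow to the right and rows downward; lengths in m; the calibration is good to about 2 mm. The wrist camera is an equidistant fisheye: a pixel r from the principal point sees the ray r / f radians off the axis. A picture is of the moment at which its call begins: read the wrist's pose just before it. get_calibration takes no time and is no camera call; for the wrist camera it gives the pose at the moment of the call.
- bot.hand_in(): hands the job in, once; it reports no verdict.
The state is a dict: "time": time; "q": joint angles; "qvel": joint speeds; "tau": joint torques, N m; "eef_pos": TCP position; "tool_rot": TCP orientation; "force": force on the tool from outside, world axes, zero at the start; "moment": the same for the moment, N m; "finger_gap": opening from 0.0 (shut) to 1.0 (fully open).
Only numpy, scipy, OpenCV 4.12 (cv2) and the standard library are available. Lean on these libraries where they do the work, as an engineer would, in place of code of your own. Each camera call takes 0.05 s, during which the arm holds its last target.

## Task

Take the stack of returned machine parts apart from the top down, one part at a time, and lay each part flat inside the rim of the white-rimmed nest that has its shape: the hexagon nut, then the round collar, then the square flange, and last the oblong jaw. Lay them in rather than dropping them, do not tip any part onto its side, and leave the spray can and the carton where they are.

Things in the scene. Friction and masses are not known exactly. Their poses are not given: they have to be found in the camera images.
- nut: Loose. Origin at the centre of its underside, z up. Large bright steel hexagon nut, 30 mm across flats (34.6 mm across corners), 24 mm high, about 0.1 kg, with a round bore. Two parallel flats face its +x and -x; further pairs every 60 degrees. At the start it is the top of the stack and stands on the collar.
- collar: Loose. Origin at the centre of its underside, z up. Brass round spacer collar (thick ring), 44 mm outside diameter, 20 mm bore, 24 mm high, about 0.2 kg. At the start it is second from the top, under the nut and on the flange.
- flange: Loose. Origin at the centre of its underside, z up. Dark steel square flange block, 54 x 54 mm, 24 mm high, four small bolt holes near its corners, about 0.45 kg; its sides face its x and y axes. At the start it is third from the top, under the collar and on the jaw.
- jaw: Loose. Origin at the centre of its underside, z up. Aluminium vice jaw, an oblong block 100 mm (its x) by 64 mm (its y), 26 mm high, with a bolt hole near each end, about 0.42 kg. At the start it is the bottom of the stack and lies on the counter.
- nut_nest: All four nests look alike: a black 4 mm floor with a raised white outline rim 5 mm wide whose top is 10 mm above the counter (6 mm above the floor); fixed to the counter. This is the hexagonal one, the smallest: 46 mm across flats inside the rim; flats face its +x and -x. Origin at the centre of its underside, on the counter; z up.
- collar_nest: All four nests look alike: a black 4 mm floor with a raised white outline rim 5 mm wide whose top is 10 mm above the counter (6 mm above the floor); fixed to the counter. This is the round one: 60 mm diameter inside the rim. Origin at the centre of its underside, on the counter; z up.
- flange_nest: All four nests look alike: a black 4 mm floor with a raised white outline rim 5 mm wide whose top is 10 mm above the counter (6 mm above the floor); fixed to the counter. This is the square one: 70 x 70 mm inside the rim, sides facing its x and y axes. Origin at the centre of its underside, on the counter; z up.
- jaw_nest: All four nests look alike: a black 4 mm floor with a raised white outline rim 5 mm wide whose top is 10 mm above the counter (6 mm above the floor); fixed to the counter. This is the oblong one, the largest: 116 mm (its x) by 80 mm (its y) inside the rim. Origin at the centre of its underside, on the counter; z up.
- spray_can: Bystander: a small upright grey spray can with a paper label and an orange cap, 52 mm diameter, 149 mm tall; stands loose at the far side of the work. Origin at the centre of its underside.
- carton: Bystander: a small brown carton with a paper strip, 75 x 50 mm, 40 mm high, loose on the counter at the left of the work. Origin at the centre of its underside.
Not all that is in view belongs to the job. Leave any orange or red look-alike of the collar alone.

How it is judged:
By the outcome, as a careful person would: the job done as asked, in the order asked, and still so for the second after the job is handed in, with the robot touching nothing.
It also fails if it takes over 128 s, if anything falls off the work surface, if the arm or the gripper's body presses on something with over 40 N, if the wrist force passes 120 N, or if a joint passes its speed limit or range.

## Working session

There is one attempt and no reset: what is moved stays moved. The work goes in short steps, Python scripts to look and compute and a tool call to move; the robot and the scene stay as the last step left them, time stands still between calls to the robot, and variables do not carry over. Pictures are saved under pics/ and viewed, and the job is handed in when it is done.

Besides the shell and the picture viewer there is one more tool, called as name(argument=value, ...), one argument or row to a line, values as JSON. apply_moves: Moves the arm, as the interface text tells. Its arguments: {"type":"object","properties":{"series":{"type":"array","items":{"type":"array","items":{"type":"array","items":{"type":"number"}}}},"squeeze":{"type":"number"}},"required":["series"]}

```bash
mkdir -p pics; ls
python3 - <<'E'
from rig import bot, grab_frame, get_calibration
import cv2
print(bot.state())
for n in ["scene","top","wrist"]:
    print(n,get_calibration(n))
    cv2.imwrite(f"pics/{n}0.png",grab_frame(n)[:,:,::-1])
E
```

```text
pics
{'time': 0.0, 'q': array([ 1.16688408e+00,  2.45794462e-01,  1.55900096e+00, -1.37081803e-06,
        1.33868312e+00, -1.74094388e-01]), 'qvel': array([-0.00106826,  0.00119968, -0.00128794, -0.00105323,  0.00078088,
       -0.00029302]), 'tau': array([ 1.43316476e-03, -4.15847647e+01, -3.14597154e+01,  6.85430830e-02,
        3.32910125e-02, -1.59185943e-04]), 'eef_pos': array([0.14782393, 0.63235715, 0.20436492]), 'tool_rot': array([-3.60141014e-01, -3.12034070e+00,  2.83959947e-03]), 'force': array([-0.3706657 ,  0.40521064,  0.83560189]), 'moment': array([ 0.04945077, -0.00609984, -0.03841474]), 'finger_gap': 1.0008200710679451}
scene {'vfov': 43.09954583658231, 'cx': 279.58664510504093, 'cy': 214.24924579005167, 'R': array([[ 0.61124484,  0.7914349 ,  0.00324555],
       [ 0.5490263 , -0.42106588, -0.72199283],
       [-0.57004374,  0.44309628, -0.69189293]]), 't': array([-0.42547588, -0.22805762,  1.65060109])}
top {'vfov': 44.606291140652374, 'cx': 282.88105863763025, 'cy': 205.27785655567183, 'R': array([[-0.01413315, -0.99984013,  0.01095306],
       [-0.9834566 ,  0.01192147, -0.18075119],
       [ 0.18059172, -0.01332644, -0.98346786]]), 't': array([0.10407826, 0.59656477, 1.14714018])}
wrist {'vfov': 65.70646984690485, 'cx': 276.4067074154143, 'cy': 213.8346654696477, 'R': array([[ 0.22747403,  0.97378285, -0.00159011],
       [ 0.93339034, -0.21757239,  0.28538524],
       [ 0.27755729, -0.06640193, -0.95841157]]), 't': array([-0.64962126, -0.0283294 ,  0.39215799])}
```

View pics/scene0.png

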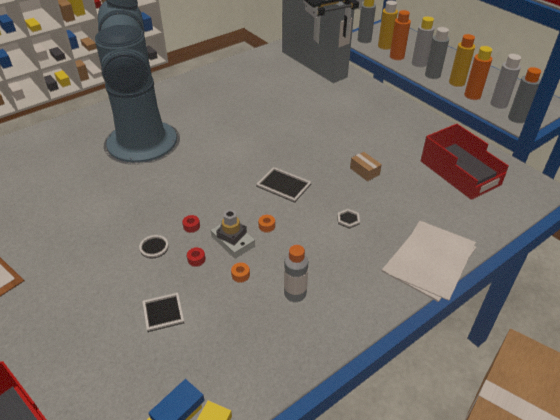

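View pics/top0.png

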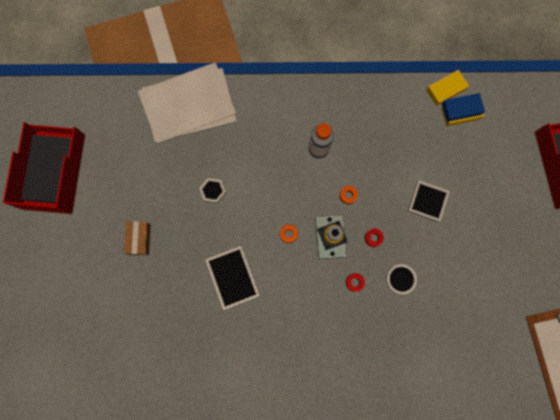

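View pics/wrist0.png

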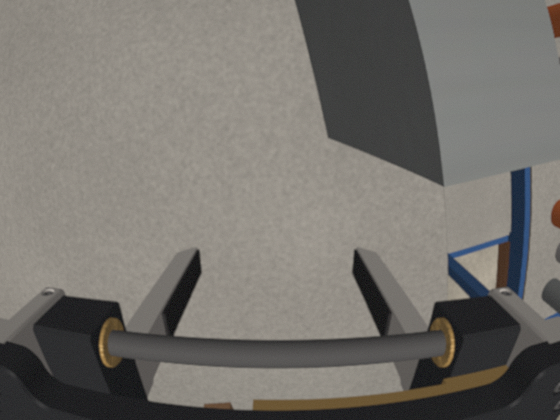

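The scene view shows the stack at about (232,230), with look-alike rings around it. In the top view the stack is at (332,237), and the nests are hex (212,190), oblong (232,277), square (430,201) and round (402,279). The can is at (321,140) and the carton at (137,238). Next I measure them.

```bash
cat > h.py <<'E'
import numpy as np, cv2
from rig import bot, grab_frame, get_calibration
def ray(cal,uv,fish=False):
    f=210/np.tan(np.radians(cal['vfov']/2)); d=(np.array(uv,float)-[cal['cx'],cal['cy']])
    if fish:
        r=np.hypot(*d); th=r/f; v=np.array([*(d/max(r,1e-9)*np.sin(th)),np.cos(th)])
    else: v=np.array([d[0]/f,d[1]/f,1.])
    R=np.array(cal['R']); return -R.T@cal['t'], R.T@v
def onz(cal,uv,z,fish=False):
    c,v=ray(cal,uv,fish); return (c+v*(z-c[2])/v[2])
def proj(cal,X,fish=False):
    f=210/np.tan(np.radians(cal['vfov']/2)); p=np.array(cal['R'])@X+cal['t']
    if fish:
        r=np.hypot(p[0],p[1]); th=np.arctan2(r,p[2]); return np.array([cal['cx'],cal['cy']])+p[:2]/max(r,1e-9)*th*f
    return np.array([cal['cx'],cal['cy']])+p[:2]/p[2]*f
E
python3 - <<'E'
from h import *
im=cv2.imread('pics/top0.png'); cal=get_calibration('top')
hsv=cv2.cvtColor(im,cv2.COLOR_BGR2HSV)
cv2.imwrite('pics/topz.png',cv2.resize(im[160:320,190:460],None,fx=2.9,fy=2.9,interpolation=cv2.INTER_CUBIC))
for n,(u,v) in dict(hex=(212,190),jaw=(232,277),sq=(430,201),rd=(402,279)).items():
    w=35; sub=hsv[v-w:v+w,u-w:u+w]
    m=((sub[:,:,2]>150)&(sub[:,:,1]<70)).astype(np.uint8)
    cs,_=cv2.findContours(m,cv2.RETR_EXTERNAL,cv2.CHAIN_APPROX_NONE)
    c=max(cs,key=cv2.contourArea)[:,0]+[u-w,v-w]
    P=np.array([onz(cal,p,0.01)[:2] for p in c],np.float32)
    (cx,cy),(a,b),ang=cv2.minAreaRect(P)
    print(n,len(c),'center',cx,cy,'size',a,b,ang)
for n,uv,z in [('nut top',(335,235),0.098),('can',(322,131),.149),('carton',(137,238),.04)]: print(n,onz(cal,uv,z))
E
```

```text
hex 32 center 0.6656451225280762 0.28288331627845764 size 0.00939828809350729 0.04051121696829796 35.19807815551758
jaw 302 center 0.4339771866798401 0.219033345580101 size 0.12591314315795898 0.09034830331802368 20.039661407470703
sq 9 center 0.6366918683052063 -0.3051585853099823 size 0.010666265152394772 0.0032251449301838875 70.20906066894531
rd 55 center 0.40167236328125 -0.19252803921699524 size 0.01870092563331127 0.05823875591158867 22.938337326049805
nut top [ 0.52076459 -0.01878292  0.098     ]
can [0.74681417 0.00840254 0.149     ]
carton [0.52676017 0.43825258 0.04      ]
```

View pics/topz.png

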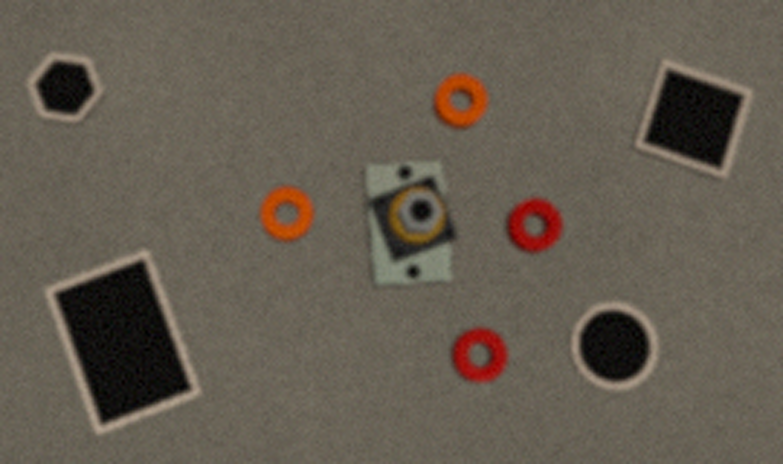

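Run:
```python
from h import *
im=cv2.imread('pics/top0.png'); cal=get_calibration('top')
g=cv2.cvtColor(im,cv2.COLOR_BGR2GRAY)
for n,(u,v) in dict(hex=(212,190),jaw=(232,277),sq=(430,201),rd=(402,279)).items():
    w=38; sub=cv2.resize(g[v-w:v+w,u-w:u+w],None,fx=4,fy=4,interpolation=cv2.INTER_CUBIC)
    for nm,m in (('in',sub<70),('out',sub>125)):
        m=m.astype(np.uint8)
        cs,_=cv2.findContours(m,cv2.RETR_EXTERNAL,cv2.CHAIN_APPROX_NONE)
        c=max(cs,key=lambda c:cv2.contourArea(c))[:,0]
        uv=(c+.5)/4-.5+[u-w,v-w]
        P=np.array([onz(cal,p,0.01)[:2] for p in uv],np.float32)
        (cx,cy),(a,b),ang=cv2.minAreaRect(P)
        M=cv2.moments(P.reshape(-1,1,2)); 
        print(n,nm,'rect c %.4f %.4f size %.4f %.4f ang %.1f'%(cx,cy,a,b,ang),'centroid %.4f %.4f'%(M['m10']/M['m00'],M['m01']/M['m00']))
        if n=='hex':
            ap=cv2.approxPolyDP((P*1000).reshape(-1,1,2),5,True)[:,0]
            cc=ap.mean(0); print(np.round(np.degrees(np.arctan2(*(ap-cc).T[::-1])),1), np.round(np.hypot(*(ap-cc).T),1))
```

```text
hex in rect c 0.6465 0.2682 size 0.0467 0.0424 ang 79.7 centroid 0.6466 0.2683
[  22.2   96.7  137.  -156.7  -97.9  -41.4] [25.5 22.3 22.3 21.5 22.6 24.3]
hex out rect c 0.6476 0.2688 size 0.0562 0.0627 ang 51.2 centroid 0.6475 0.2687
[  23.    77.9  143.  -160.3  -95.1  -46.9] [31.6 32.3 31.5 30.4 30.8 30.1]
jaw in rect c 0.4342 0.2190 size 0.1125 0.0770 ang 20.3 centroid 0.4342 0.2190
jaw out rect c 0.4344 0.2189 size 0.1291 0.0930 ang 20.3 centroid 0.4342 0.2192
sq in rect c 0.6136 -0.2613 size 0.0669 0.0664 ang 69.2 centroid 0.6136 -0.2612
sq out rect c 0.6143 -0.2626 size 0.0810 0.0812 ang 69.0 centroid 0.6142 -0.2624
rd in rect c 0.4248 -0.1837 size 0.0554 0.0566 ang 87.0 centroid 0.4250 -0.1835
rd out rect c 0.4247 -0.1844 size 0.0705 0.0706 ang 43.1 centroid 0.4250 -0.1842
```

apply_moves(
  series=[
    [[0, 0, -0.05, 0, 1], [0, 0, -0.1, 0, 1]],
  ],
  squeeze=20,
)

```text
time: 0.35
eef_pos: [0.1474, 0.6313, 0.3031]
tool_rot: [-0.36, -3.119, 0.011]
force: [-0.9, 1.5, 0.5]
finger_gap: 1.001
```

```bash
cat >> h.py <<'E'
from scipy.spatial.transform import Rotation as Ro
def plan(x,y,z,yaw=None):
    """yaw: wanted world direction (deg) of tool y (mod 180); prints shift in tool axes + turn"""
    s=bot.state(); R=Ro.from_rotvec(s['tool_rot']).as_matrix()
    d=R.T@(np.array([x,y,z])-s['eef_pos'])
    cur=np.degrees(np.arctan2(R[1,1],R[0,1])); turn=0
    if yaw is not None:
        # tool z down: turn +a about tool z lowers world yaw by a
        turn=-((yaw-cur+90)%180-90)
    print('t %.2f pos %s yaw_y %.2f q6 %.2f tilt %.2f| shift %s turn %.2f (q6 after ~ %.2f +/-)'%(s['time'],s['eef_pos'].round(4),cur,s['q'][5],np.degrees(np.arccos(-R[2,2])),d.round(4),turn,s['q'][5]))
E
python3 - <<'E'
from h import *
plan(0.52,-0.02,0.26)
s=bot.state();R=Ro.from_rotvec(s['tool_rot']).as_matrix();print(R.round(3))
c=get_calibration('wrist');C=-np.array(c['R']).T@c['t'];print('cam in tool',R.T@(C-s['eef_pos']),'axis in tool',R.T@np.array(c['R'])[2], 'cam x in tool',R.T@np.array(c['R'])[0])
print(s['q'])
E
```

```text
t 0.35 pos [0.1474 0.6313 0.3031] yaw_y 76.83 q6 -0.17 tilt 0.42| shift [-0.5113 -0.549   0.0463] turn 0.00 (q6 after ~ -0.17 +/-)
[[-0.974  0.228 -0.003]
 [ 0.228  0.974 -0.007]
 [ 0.001 -0.007 -1.   ]]
cam in tool [ 0.08491508  0.00043649 -0.17840461] axis in tool [-2.85685303e-01  1.63332598e-04  9.58323474e-01] cam x in tool [ 3.06718869e-04  9.99999950e-01 -7.89999606e-05]
[ 1.16685757e+00  1.84921072e-01  1.45097658e+00  2.71300313e-05
  1.51299303e+00 -1.74098492e-01]
```

apply_moves(
  series=[
    [[-0.047, -0.05, 0, -4, 1], [-0.094, -0.1, 0, -8, 1], [-0.14, -0.15, 0, -13, 1], [-0.18, -0.19, 0, -13, 1], [-0.22, -0.235, 0, -13, 1], [-0.255, -0.275, 0, -13, 1], [-0.3, -0.32, 0, -13, 1], [-0.34, -0.365, 0, -13, 1], [-0.375, -0.405, 0, -13, 1], [-0.41, -0.44, 0, -13, 1]],
  ],
)

```text
time: 1.35
eef_pos: [0.3957, 0.1962, 0.3052]
tool_rot: [-0.004, -3.139, 0.01]
force: [1.0, 0.4, 0.3]
finger_gap: 1.0
```

```bash
python3 -c "
from h import *
plan(0.52,-0.02,0.23,90)"
```

```text
t 1.35 pos [0.3957 0.1962 0.3052] yaw_y 89.84 q6 -1.36 tilt 0.40| shift [-0.1251 -0.2154  0.0763] turn -0.16 (q6 after ~ -1.36 +/-)
```

apply_moves(
  series=[
    [[-0.025, -0.042, 0.015, 0, 1], [-0.05, -0.085, 0.03, 0, 1], [-0.075, -0.128, 0.045, 0, 1], [-0.1, -0.172, 0.06, 0, 1], [-0.125, -0.215, 0.076, 0, 1], [-0.125, -0.215, 0.076, 0, 1], [-0.125, -0.215, 0.076, 0, 1]],
  ],
)

```text
time: 2.05
eef_pos: [0.5196, -0.0206, 0.2291]
tool_rot: [-0.009, -3.137, 0.009]
force: [-0.4, 0.8, 0.5]
finger_gap: 1.002
```

```bash
python3 -c "
from h import *
plan(0.52,-0.02,0.23,90)
import pickle
c=get_calibration('wrist');im=grab_frame('wrist')[:,:,::-1]
pickle.dump(c,open('w1.pkl','wb'));cv2.imwrite('pics/w1.png',im)"
```

```text
t 2.05 pos [ 0.5196 -0.0206  0.2291] yaw_y 89.69 q6 -1.82 tilt 0.43| shift [-0.0004  0.0006 -0.0009] turn -0.31 (q6 after ~ -1.82 +/-)
```

View pics/w1.png

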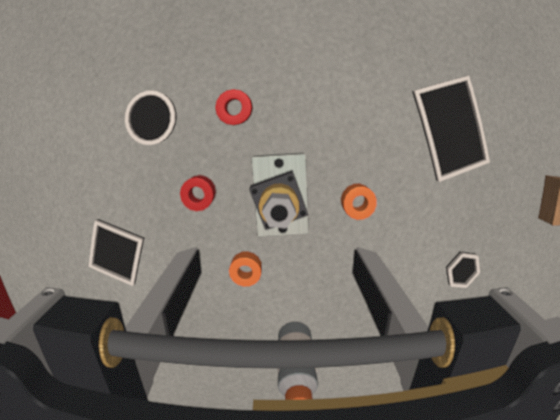

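The wrist view shows the stack centred at (280,205), all four nests, and the can at (297,370).

```bash
python3 -c "
from h import *
im=cv2.imread('pics/w1.png')
cv2.imwrite('pics/w1z.png',cv2.resize(im[140:250,230:330],None,fx=5.4,fy=5.4,interpolation=cv2.INTER_CUBIC))"
```

```text
(no output)
```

View pics/w1z.png

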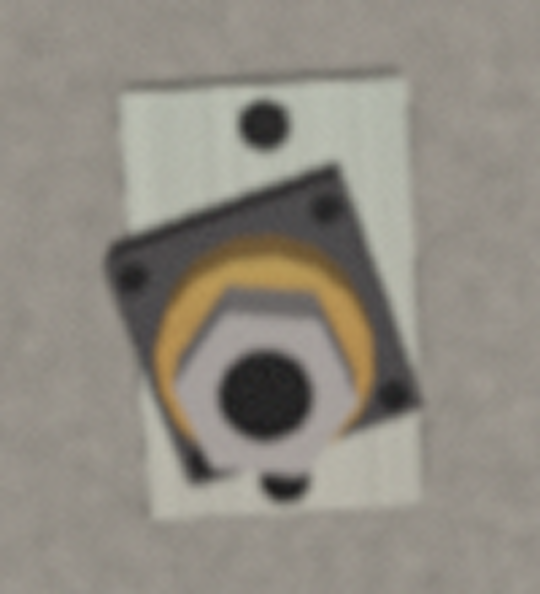

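Run:
```python
from h import *
import pickle
c=pickle.load(open('w1.pkl','rb'))
def Z(p,z): return onz(c,((p[0]+.5)/5.4-.5+230,(p[1]+.5)/5.4-.5+140),z,True)[:2]
nut=np.array([Z(p,.098) for p in [(224,308),(318,314),(355,388),(313,464),(220,470),(175,387)]])
cc=nut.mean(0);print('nut',cc,np.degrees(np.arctan2(*(nut-cc).T[::-1])).round(1),np.hypot(*(nut-cc).T).round(4),'bore',Z((266,394),.098))
g=cv2.cvtColor(cv2.imread('pics/w1z.png'),cv2.COLOR_BGR2GRAY)
m=(g<75).astype(np.uint8);n,l,st,ce=cv2.connectedComponentsWithStats(m)
for i in range(1,n):
    if st[i,4]>800: print(st[i],ce[i].round(1),Z(ce[i],.098).round(4),Z(ce[i],.026).round(4))
fl=np.array([Z(p,.05) for p in [(110,262),(336,180),(422,405),(196,485)]]); print('fl',fl.mean(0),[np.hypot(*(fl[i]-fl[i-1])) .round(4) for i in range(4)],[np.degrees(np.arctan2(*(fl[i]-fl[i-1])[::-1])).round(1) for i in range(4)],fl)
jw=np.array([Z(p,.026) for p in [(122,93),(406,76),(420,500),(152,520)]]); print('jaw',jw.mean(0),[np.hypot(*(jw[i]-jw[i-1])) .round(4) for i in range(4)],[np.degrees(np.arctan2(*(jw[i]-jw[i-1])[::-1])).round(1) for i in range(4)])
hsv=cv2.cvtColor(cv2.imread('pics/w1z.png'),cv2.COLOR_BGR2HSV)
# collar: visible left & right top-edge points
for z in (.074,):
  print('collar', [Z(p,z).round(4) for p in [(157,360),(374,372),(263,258)]])
```

```text
nut [ 0.52421479 -0.01785386] [-152.9  147.    90.6   30.2  -29.6  -91.6] [0.0172 0.0169 0.0161 0.0168 0.018  0.017 ] bore [ 0.52513931 -0.0181309 ]
[ 243  105   42   41 1376] [263.7 124.7] [ 0.4755 -0.0184] [ 0.4847 -0.0184]
[ 110  169  240  137 7812] [225.  228.9] [ 0.4943 -0.0254] [ 0.5079 -0.027 ]
[ 365  349   50   69 1688] [390.8 388.7] [0.5242 0.0048] [0.5448 0.0102]
[ 221  354   89   85 5799] [265.2 395.1] [ 0.5254 -0.0183] [ 0.5462 -0.0182]
fl [ 0.5260657  -0.01802215] [np.float64(0.0521), np.float64(0.05), np.float64(0.0519), np.float64(0.0516)] [np.float64(-160.6), np.float64(109.9), np.float64(21.1), np.float64(-69.8)] [[ 0.51021143 -0.05051509]
 [ 0.49314774 -0.003504  ]
 [ 0.54154221  0.01516568]
 [ 0.55936141 -0.03323517]]
jaw [ 0.52478149 -0.01590154] [np.float64(0.0989), np.float64(0.062), np.float64(0.0977), np.float64(0.0623)] [np.float64(-177.3), np.float64(93.2), np.float64(2.8), np.float64(-85.7)]
collar [array([ 0.525 , -0.0396]), array([0.5276, 0.0032]), array([ 0.5046, -0.0186])]
```

Run:
```python
from h import *
import pickle
print(bot.state()['q'])
plan(0.525,-0.018,0.125,59); plan(0.525,-0.018,0.0825,59)
c=pickle.load(open('w1.pkl','rb'));g=cv2.cvtColor(cv2.imread('pics/w1.png'),cv2.COLOR_BGR2GRAY)
for n,(u,v) in dict(hex=(463,270),jaw=(452,128),sq=(117,252),rd=(150,117)).items():
    w=55; sub=cv2.resize(g[v-w:v+w,u-w:u+w],None,fx=4,fy=4,interpolation=cv2.INTER_CUBIC)
    m=(sub<75).astype(np.uint8); k,l,st,ce=cv2.connectedComponentsWithStats(m); m=(l==l[220,220]).astype(np.uint8)
    C=cv2.findContours(m,cv2.RETR_EXTERNAL,cv2.CHAIN_APPROX_NONE)[0][0][:,0]
    P=np.array([onz(c,p,0.007,True)[:2] for p in (C+.5)/4-.5+[u-w,v-w]],np.float32)
    M=cv2.moments(P.reshape(-1,1,2)); print(n,cv2.minAreaRect(P),'centroid %.4f %.4f'%(M['m10']/M['m00'],M['m01']/M['m00']))
```

```text
[-0.25203238 -0.08210103  1.86025733 -0.00665732  1.36554245 -1.81780359]
t 2.10 pos [ 0.5195 -0.0194  0.23  ] yaw_y 89.79 q6 -1.82 tilt 0.39| shift [-0.0058  0.002   0.1049] turn 30.79 (q6 after ~ -1.82 +/-)
t 2.10 pos [ 0.5195 -0.0194  0.23  ] yaw_y 89.79 q6 -1.82 tilt 0.39| shift [-0.006   0.0023  0.1474] turn 30.79 (q6 after ~ -1.82 +/-)
hex ((0.6450949311256409, 0.26851093769073486), (0.037653446197509766, 0.04540403187274933), 50.63462829589844) centroid 0.6451 0.2686
jaw ((0.4323982000350952, 0.21939785778522491), (0.11255276948213577, 0.07538563013076782), 20.267393112182617) centroid 0.4323 0.2194
sq ((0.6120852828025818, -0.26141446828842163), (0.06570327281951904, 0.06340872496366501), 69.38114166259766) centroid 0.6121 -0.2613
rd ((0.42356476187705994, -0.1837206482887268), (0.0551784485578537, 0.05685437098145485), 88.04840850830078) centroid 0.4235 -0.1837
```

apply_moves(
  series=[
    [[-0.006, 0.002, 0.03, 8, 1], [-0.006, 0.002, 0.06, 16, 1], [-0.006, 0.002, 0.08, 24, 1], [-0.006, 0.002, 0.1, 31, 1], [-0.006, 0.002, 0.12, 31, 1], [-0.006, 0.002, 0.135, 31, 1], [-0.006, 0.002, 0.147, 31, 1], [-0.006, 0.002, 0.147, 31, 1], [-0.006, 0.002, 0.147, 31, 1]],
  ],
)

```text
time: 3.0
eef_pos: [0.5254, -0.018, 0.0836]
tool_rot: [-0.844, -3.025, 0.01]
force: [0.2, 0.1, -0.1]
finger_gap: 1.002
```

```bash
python3 -c "
from h import *
plan(0.525,-0.018,0.0825,59)
cv2.imwrite('pics/w2.png',grab_frame('wrist')[:,:,::-1])"
```

```text
t 3.00 pos [ 0.5254 -0.018   0.0836] yaw_y 58.82 q6 -1.27 tilt 0.38| shift [ 0.0003 -0.0002  0.0011] turn -0.18 (q6 after ~ -1.27 +/-)
```

View pics/w2.png

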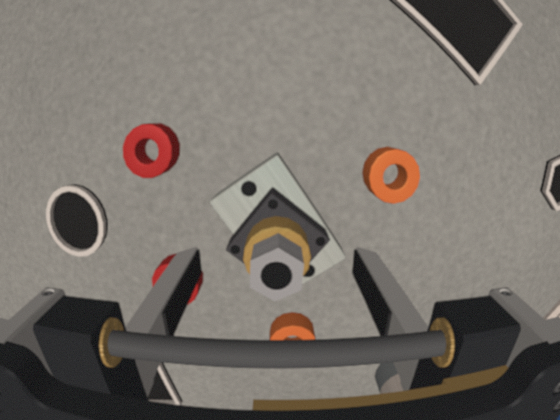

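The nut at (276,275) is centred between the fingers, with its flats facing them. Closing.

apply_moves(
  series=[
    [[0, 0, 0.001, 0, 0.6], [0, 0, 0.001, 0, 0.4], [0, 0, 0.001, 0, 0.2], [0, 0, 0.001, 0, 0.1], [0, 0, 0.001, 0, 0.1], [0, 0, 0.001, 0, 0.1], [0, 0, 0.001, 0, 0.1], [0, 0, 0.001, 0, 0.1]],
  ],
  squeeze=25,
)

```text
time: 3.85
eef_pos: [0.5257, -0.0182, 0.0829]
tool_rot: [-0.845, -3.026, 0.01]
force: [-0.9, -0.5, 0.4]
finger_gap: 0.352
```

apply_moves(
  series=[
    [[0, 0, 0, 0, 0.1], [0, 0, 0, 0, 0.1], [0, 0, 0, 0, 0.1], [0, 0, 0, 0, 0.1]],
  ],
)

```text
time: 4.25
eef_pos: [0.5258, -0.0182, 0.0829]
tool_rot: [-0.845, -3.026, 0.01]
force: [0.3, -0.2, 0.1]
finger_gap: 0.321
```

Gap 0.321 is 30.2 mm, so it's gripped on the flats. Lifting.

apply_moves(
  series=[
    [[0, 0, -0.01, 0, 0.1], [0, 0, -0.03, 0, 0.1], [0, 0, -0.06, 0, 0.1], [0, 0, -0.08, 0, 0.1], [0, 0, -0.08, 0, 0.1]],
  ],
)

```text
time: 4.75
eef_pos: [0.5281, -0.0182, 0.1667]
tool_rot: [0.843, 3.019, -0.01]
force: [0.6, -0.0, -0.8]
finger_gap: 0.317
```

```bash
python3 -c "
from h import *
plan(0.646,0.2685,0.10,50)
cv2.imwrite('pics/w3.png',grab_frame('wrist')[:,:,::-1])"
```

```text
t 4.75 pos [ 0.5281 -0.0182  0.1667] yaw_y 58.81 q6 -1.27 tilt 0.53| shift [0.0482 0.3066 0.0651] turn 8.81 (q6 after ~ -1.27 +/-)
```

View pics/w3.png

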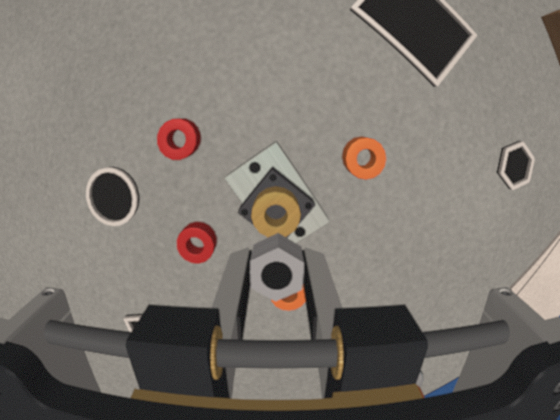

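Only the nut lifted; the collar stayed at (276,213). Moving to the hex nest.

apply_moves(
  series=[
    [[0.006, 0.04, 0, 3, 0.1], [0.012, 0.08, 0, 6, 0.1], [0.02, 0.12, 0, 9, 0.1], [0.026, 0.165, 0, 9, 0.1], [0.033, 0.21, 0.015, 9, 0.1], [0.04, 0.255, 0.03, 9, 0.1], [0.048, 0.307, 0.045, 9, 0.1], [0.048, 0.307, 0.065, 9, 0.1], [0.048, 0.307, 0.065, 9, 0.1], [0.048, 0.307, 0.065, 9, 0.1]],
  ],
)

```text
time: 5.8
eef_pos: [0.6435, 0.2684, 0.0957]
tool_rot: [1.079, 2.95, -0.013]
force: [0.4, -1.6, -0.8]
finger_gap: 0.318
```

```bash
cat > look.py <<'E'
import sys
from h import *
import pickle
a=[float(v) for v in sys.argv[2:]]
plan(*a)
c=get_calibration('wrist');pickle.dump(c,open(sys.argv[1]+'.pkl','wb'))
cv2.imwrite('pics/%s.png'%sys.argv[1],grab_frame('wrist')[:,:,::-1])
E
python3 look.py w4 0.646 0.2685 0.0125 50
```

```text
t 5.80 pos [0.6435 0.2684 0.0957] yaw_y 49.80 q6 -0.63 tilt 0.48| shift [-0.0016  0.0023  0.0832] turn -0.20 (q6 after ~ -0.63 +/-)
```

View pics/w4.png

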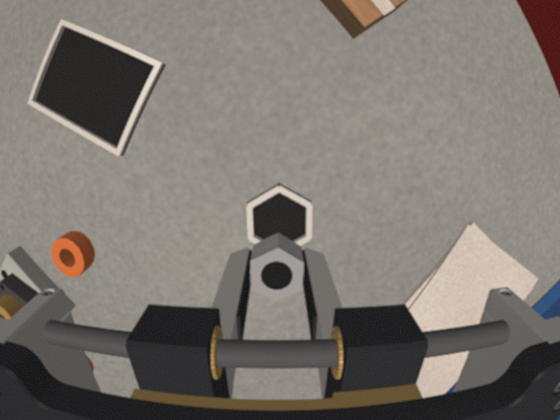

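apply_moves(
  series=[
    [[-0.002, 0.002, 0.03, 0, 0.1], [-0.002, 0.002, 0.055, 0, 0.1], [-0.002, 0.002, 0.068, 0, 0.1], [-0.002, 0.002, 0.072, 0, 0.1], [-0.002, 0.002, 0.076, 0, 0.1], [-0.002, 0.002, 0.079, 0, 0.1], [-0.002, 0.002, 0.079, 0, 0.1], [-0.002, 0.002, 0.079, 0, 0.1]],
  ],
)

```text
time: 6.65
eef_pos: [0.6478, 0.2681, 0.0192]
tool_rot: [1.079, 2.946, -0.01]
force: [-0.2, 0.3, -1.1]
finger_gap: 0.321
```

```bash
python3 look.py w5 0.646 0.2685 0.0125 50
```

```text
t 6.65 pos [0.6478 0.2681 0.0192] yaw_y 49.77 q6 -0.63 tilt 0.41| shift [ 0.0017 -0.0008  0.0067] turn -0.23 (q6 after ~ -0.63 +/-)
```

View pics/w5.png

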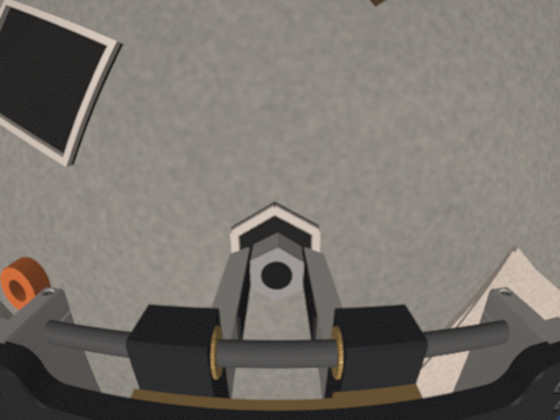

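```bash
python3 -c "
from h import *
import pickle
c=pickle.load(open('w5.pkl','rb'))
v=onz(c,(275,204),.01,True);print(v)
R=Ro.from_rotvec(bot.state()['tool_rot']).as_matrix()
print('nest centre', v-R[:,0]*0.0323, onz(c,(231,231),.01,True),onz(c,(320,229),.01,True))"
```

```text
[0.62026233 0.29005331 0.01      ]
nest centre [0.64492288 0.26919391 0.01018118] [0.61589132 0.25819604 0.01      ] [0.6501588  0.30091691 0.01      ]
```

apply_moves(
  series=[
    [[0.002, -0.001, 0.002, 0, 0.1], [0.002, -0.001, 0.004, 0, 0.1], [0.002, -0.001, 0.0055, 0, 0.1], [0.002, -0.001, 0.0065, 0, 0.1], [0.002, -0.001, 0.0065, 0, 0.1], [0.002, -0.001, 0.0065, 0, 0.1]],
  ],
)

```text
time: 7.3
eef_pos: [0.6456, 0.2686, 0.013]
tool_rot: [1.079, 2.947, -0.01]
force: [-1.7, -1.2, 2.3]
finger_gap: 0.319
```

apply_moves(
  series=[
    [[0, 0, 0.0005, 0, 0.1], [0, 0, 0.001, 0, 0.1], [0, 0, 0.001, 0, 0.1]],
  ],
)

```text
time: 7.6
eef_pos: [0.6457, 0.2686, 0.0129]
tool_rot: [1.079, 2.947, -0.01]
force: [-4.2, -1.9, 6.9]
finger_gap: 0.32
```

Contact felt at 7 N. Opening partly, then rising.

apply_moves(
  series=[
    [[0, 0, 0, 0, 0.5], [0, 0, 0, 0, 0.55], [0, 0, 0, 0, 0.6], [0, 0, 0, 0, 0.6], [0, 0, -0.005, 0, 0.6], [0, 0, -0.03, 0, 0.7], [0, 0, -0.07, 0, 0.8], [0, 0, -0.11, 0, 1], [0, 0, -0.14, 0, 1], [0, 0, -0.14, 0, 1]],
  ],
)

```text
time: 8.6
eef_pos: [0.6489, 0.2706, 0.1599]
tool_rot: [1.076, 2.938, -0.0]
force: [0.3, 0.3, 0.1]
finger_gap: 0.98
```

```bash
python3 look.py w6 0.525 -0.018 0.16 50
```

```text
t 8.60 pos [0.6489 0.2706 0.1599] yaw_y 49.79 q6 -0.63 tilt 0.72| shift [-9.170e-02 -3.004e-01 -2.000e-04] turn -0.21 (q6 after ~ -0.63 +/-)
```

View pics/w6.png

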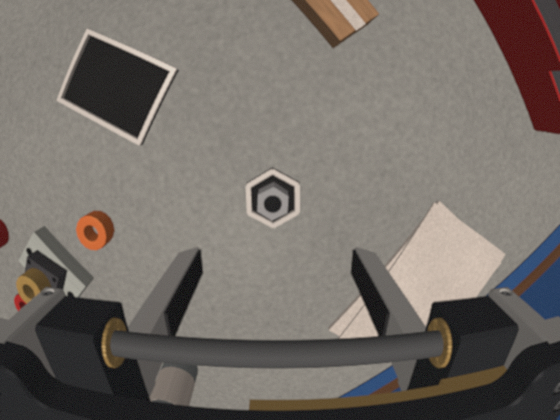

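The nut lies flat and centred in the hex nest at (272,202). Next is the collar.

apply_moves(
  series=[
    [[-0.012, -0.04, 0, 0, 1], [-0.024, -0.08, 0, 0, 1], [-0.036, -0.12, 0, 0, 1], [-0.049, -0.16, 0, 0, 1], [-0.062, -0.205, 0, 0, 1], [-0.077, -0.252, 0, 0, 1], [-0.092, -0.3, 0, 0, 1], [-0.092, -0.3, 0, 0, 1], [-0.092, -0.3, 0, 0, 1]],
  ],
)

```text
time: 9.55
eef_pos: [0.5227, -0.0189, 0.1557]
tool_rot: [1.082, 2.943, -0.005]
force: [0.2, 0.2, -0.1]
finger_gap: 0.998
```

```bash
python3 look.py w7 0.5255 -0.018 0.0585 50
python3 - <<'E'
from h import *
import pickle
c=pickle.load(open('w7.pkl','rb'));im=cv2.imread('pics/w7.png');h=cv2.cvtColor(im,cv2.COLOR_BGR2HSV)
m=((h[:,:,0]>14)&(h[:,:,0]<30)&(h[:,:,1]>90)&(h[:,:,2]>110)).astype(np.uint8); m[300:]=0
C=max(cv2.findContours(m,cv2.RETR_EXTERNAL,cv2.CHAIN_APPROX_NONE)[0],key=cv2.contourArea)[:,0]
P=np.array([onz(c,p,.074,True)[:2] for p in C],np.float32); print(C.mean(0),cv2.minEnclosingCircle(P),cv2.minAreaRect(P))
E
```

```text
t 9.55 pos [ 0.5227 -0.0189  0.1557] yaw_y 49.64 q6 -1.12 tilt 0.38| shift [-0.0009  0.0026  0.0972] turn -0.36 (q6 after ~ -1.12 +/-)
[279.56521739 222.5       ] ((0.5251722931861877, -0.018112726509571075), 0.022186437621712685) ((0.5252932906150818, -0.01791319064795971), (0.043211668729782104, 0.04171066731214523), 4.21726131439209)
```

View pics/w7.png

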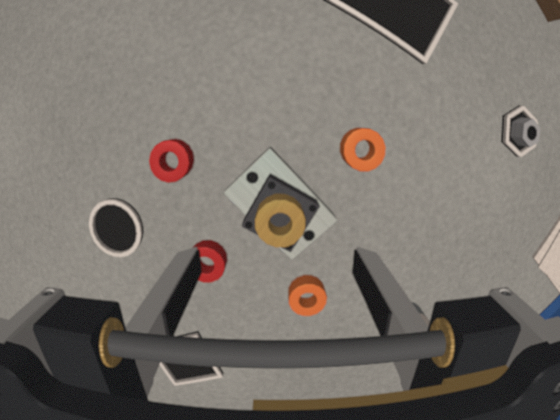

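Collar at (0.525,-0.018), radius 22 mm, which fits. Descending.

apply_moves(
  series=[
    [[-0.001, 0.002, 0.035, 0, 1], [-0.001, 0.002, 0.065, 0, 0.9], [-0.001, 0.002, 0.085, 0, 0.8], [-0.001, 0.002, 0.095, 0, 0.7], [-0.001, 0.002, 0.0975, 0, 0.6], [-0.001, 0.002, 0.0975, 0, 0.6]],
  ],
)

```text
time: 10.2
eef_pos: [0.5262, -0.0171, 0.0587]
tool_rot: [1.077, 2.944, -0.005]
force: [0.1, 0.1, 0.5]
finger_gap: 0.619
```

```bash
python3 -c "
from h import *
plan(.5252,-.018,.0585,50)"
```

```text
t 10.20 pos [ 0.5262 -0.0171  0.0587] yaw_y 49.81 q6 -1.11 tilt 0.41| shift [ 0.0002 -0.0014  0.0002] turn -0.19 (q6 after ~ -1.11 +/-)
```

apply_moves(
  series=[
    [[0, -0.001, 0, 0, 0.5], [0, -0.001, 0, 0, 0.4], [0, -0.001, 0, 0, 0.3], [0, -0.001, 0, 0, 0.3], [0, -0.001, 0, 0, 0.3], [0, -0.001, 0, 0, 0.3], [0, -0.001, 0, 0, 0.3]],
  ],
)

```text
time: 10.9
eef_pos: [0.5264, -0.018, 0.0599]
tool_rot: [1.076, 2.942, -0.004]
force: [-0.9, 1.7, 6.3]
finger_gap: 0.45
```

The gap is 42.3 mm where 44 was expected, and there is a small upward force. Checking.

```bash
python3 look.py w8 0.5252 -0.018 0.0585 50; python3 -c "
import cv2;im=cv2.imread('pics/w8.png');cv2.imwrite('pics/w8z.png',cv2.resize(im[180:340,180:380],None,fx=3.7,fy=3.7,interpolation=cv2.INTER_CUBIC))"
```

```text
t 10.90 pos [ 0.5264 -0.018   0.0599] yaw_y 49.81 q6 -1.12 tilt 0.50| shift [ 0.001  -0.0008  0.0014] turn -0.19 (q6 after ~ -1.12 +/-)
```

View pics/w8z.png

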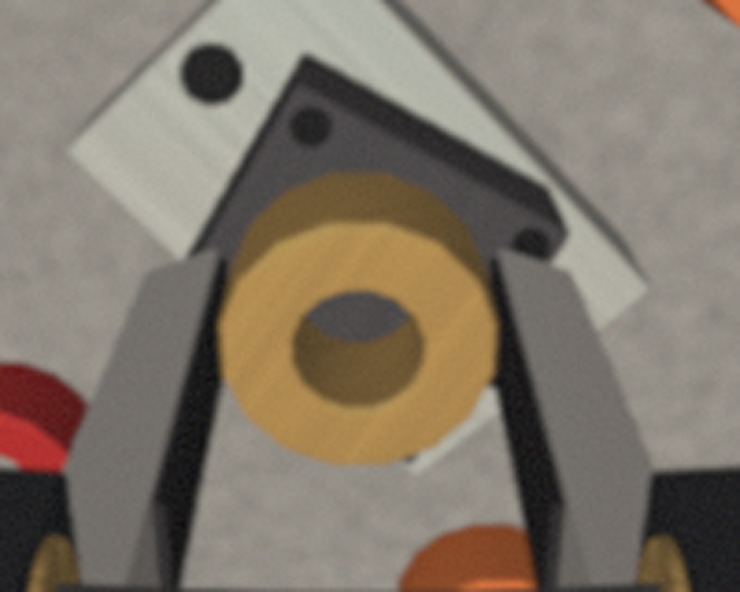

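apply_moves(
  series=[
    [[0, 0, 0, 0, 0.3], [0, 0, 0, 0, 0.3], [0, 0, 0, 0, 0.3]],
  ],
)

```text
time: 11.25
eef_pos: [0.5265, -0.0181, 0.06]
tool_rot: [1.077, 2.942, -0.004]
force: [0.0, -0.2, 1.5]
finger_gap: 0.452
```

apply_moves(
  series=[
    [[0, 0, -0.005, 0, 0.3], [0, 0, -0.015, 0, 0.3], [0, 0, -0.04, 0, 0.3], [0, 0, -0.07, 0, 0.3], [0, 0, -0.07, 0, 0.3]],
  ],
)

```text
time: 11.75
eef_pos: [0.529, -0.0184, 0.1348]
tool_rot: [1.073, 2.934, -0.003]
force: [-0.2, 0.0, -1.8]
finger_gap: 0.448
```

```bash
python3 look.py w9 0.4245 -0.1838 0.09 50; python3 -c "
import cv2;im=cv2.imread('pics/w9.png');cv2.imwrite('pics/w9z.png',im[100:400,30:430])"
```

```text
t 11.75 pos [ 0.529  -0.0184  0.1348] yaw_y 49.82 q6 -1.12 tilt 1.00| shift [-0.0261 -0.194   0.0444] turn -0.18 (q6 after ~ -1.12 +/-)
```

View pics/w9z.png

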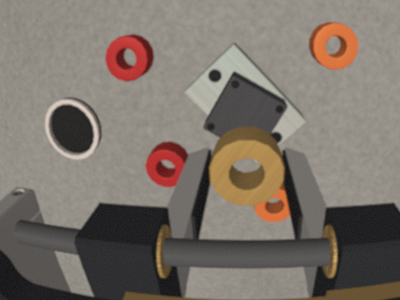

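The collar is lifted alone and the flange stays. Moving to the round nest.

apply_moves(
  series=[
    [[-0.005, -0.035, 0, 0, 0.3], [-0.01, -0.07, 0, 0, 0.3], [-0.015, -0.11, 0, 0, 0.3], [-0.02, -0.15, 0.01, 0, 0.3], [-0.026, -0.194, 0.02, 0, 0.3], [-0.026, -0.194, 0.044, 0, 0.3], [-0.026, -0.194, 0.044, 0, 0.3], [-0.026, -0.194, 0.044, 0, 0.3]],
  ],
)

```text
time: 12.6
eef_pos: [0.4219, -0.1825, 0.0871]
tool_rot: [1.076, 2.941, -0.002]
force: [0.2, 0.3, -1.4]
finger_gap: 0.451
```

```bash
python3 look.py w10 0.4245 -0.1838 0.0145 50
```

```text
t 12.60 pos [ 0.4219 -0.1825  0.0871] yaw_y 49.82 q6 -1.53 tilt 0.61| shift [-0.0021  0.0005  0.0727] turn -0.18 (q6 after ~ -1.53 +/-)
```

View pics/w10.png

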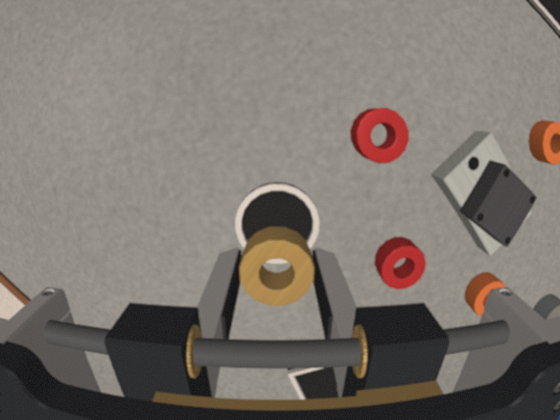

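apply_moves(
  series=[
    [[-0.002, 0.0005, 0.025, 0, 0.3], [-0.002, 0.0005, 0.05, 0, 0.3], [-0.002, 0.0005, 0.06, 0, 0.3], [-0.002, 0.0005, 0.066, 0, 0.3], [-0.002, 0.0005, 0.066, 0, 0.3], [-0.002, 0.0005, 0.066, 0, 0.3]],
  ],
)

```text
time: 13.25
eef_pos: [0.4262, -0.1844, 0.0231]
tool_rot: [1.072, 2.938, -0.004]
force: [-0.1, 0.3, -1.3]
finger_gap: 0.453
```

```bash
python3 look.py w11 0.4245 -0.1838 0.0140 50
```

```text
t 13.25 pos [ 0.4262 -0.1844  0.0231] yaw_y 49.90 q6 -1.53 tilt 0.84| shift [ 0.0018 -0.0007  0.0091] turn -0.10 (q6 after ~ -1.53 +/-)
```

View pics/w11.png

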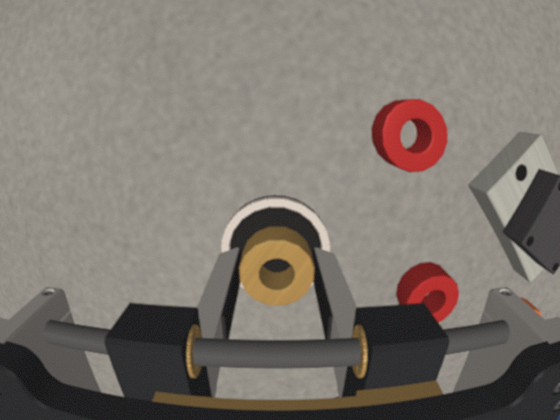

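```bash
python3 -c "
from h import *
import pickle
c=pickle.load(open('w11.pkl','rb'))
v=onz(c,(276,196),.01,True)
R=Ro.from_rotvec(bot.state()['tool_rot']).as_matrix()
print('nest centre', v-R[:,0]*0.035, (onz(c,(222,240),.01,True)+onz(c,(330,240),.01,True))/2,R[:,1])"
```

```text
nest centre [ 0.42285889 -0.18199011  0.01051484] [ 0.41808426 -0.17795411  0.01      ] [0.64434014 0.76473421 0.00271608]
```

apply_moves(
  series=[
    [[0.001, -0.0005, 0.003, 0, 0.3], [0.001, -0.0005, 0.006, 0, 0.3], [0.001, -0.0005, 0.008, 0, 0.3], [0.001, -0.0005, 0.0085, 0, 0.3], [0.001, -0.0005, 0.0085, 0, 0.3]],
  ],
)

```text
time: 13.8
eef_pos: [0.4252, -0.1843, 0.0146]
tool_rot: [1.073, 2.938, -0.004]
force: [0.2, 0.4, -1.7]
finger_gap: 0.455
```

apply_moves(
  series=[
    [[0.0015, 0, 0.0005, 0, 0.3], [0.0015, 0, 0.001, 0, 0.3], [0.0015, 0, 0.0015, 0, 0.3], [0.0015, 0, 0.0015, 0, 0.3]],
  ],
)

```text
time: 14.2
eef_pos: [0.4241, -0.1834, 0.0139]
tool_rot: [1.072, 2.938, -0.004]
force: [-3.0, 2.1, 7.5]
finger_gap: 0.454
```

apply_moves(
  series=[
    [[0, 0, 0, 0, 0.55], [0, 0, 0, 0, 0.6], [0, 0, 0, 0, 0.65], [0, 0, 0, 0, 0.7], [0, 0, -0.005, 0, 0.7], [0, 0, -0.03, 0, 0.8], [0, 0, -0.07, 0, 0.9], [0, 0, -0.11, 0, 1], [0, 0, -0.14, 0, 1], [0, 0, -0.14, 0, 1]],
  ],
)

```text
time: 15.2
eef_pos: [0.4251, -0.1843, 0.1592]
tool_rot: [1.069, 2.929, -0.008]
force: [0.0, -0.1, 0.7]
finger_gap: 0.998
```

```bash
python3 look.py w12 0.526 -0.018 0.13 20
```

```text
t 15.20 pos [ 0.4251 -0.1843  0.1592] yaw_y 49.90 q6 -1.53 tilt 1.37| shift [0.0306 0.1922 0.029 ] turn 29.90 (q6 after ~ -1.53 +/-)
```

View pics/w12.png

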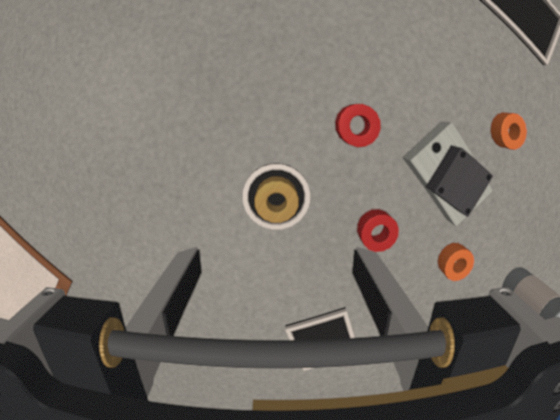

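The collar is in the round nest at (277,198). Back to the stack for the flange.

apply_moves(
  series=[
    [[0.006, 0.038, 0, 8, 1], [0.012, 0.076, 0, 16, 1], [0.018, 0.115, 0, 24, 1], [0.024, 0.154, 0, 30, 1], [0.031, 0.192, 0, 30, 1], [0.031, 0.192, 0, 30, 1], [0.031, 0.192, 0, 30, 1], [0.031, 0.192, 0, 30, 1]],
  ],
)

```text
time: 16.05
eef_pos: [0.5226, -0.017, 0.155]
tool_rot: [1.795, 2.557, -0.0]
force: [-0.9, -0.9, 0.0]
finger_gap: 1.005
```

```bash
python3 look.py w13 0.526 -0.018 0.0345 20;python3 -c "
import cv2;im=cv2.imread('pics/w13.png');cv2.imwrite('pics/w13z.png',cv2.resize(im[140:290,200:360],None,fx=4,fy=4,interpolation=cv2.INTER_CUBIC))"
```

```text
t 16.05 pos [ 0.5226 -0.017   0.155 ] yaw_y 19.86 q6 -0.59 tilt 0.98| shift [-0.0004  0.0017  0.1205] turn -0.14 (q6 after ~ -0.59 +/-)
```

View pics/w13z.png

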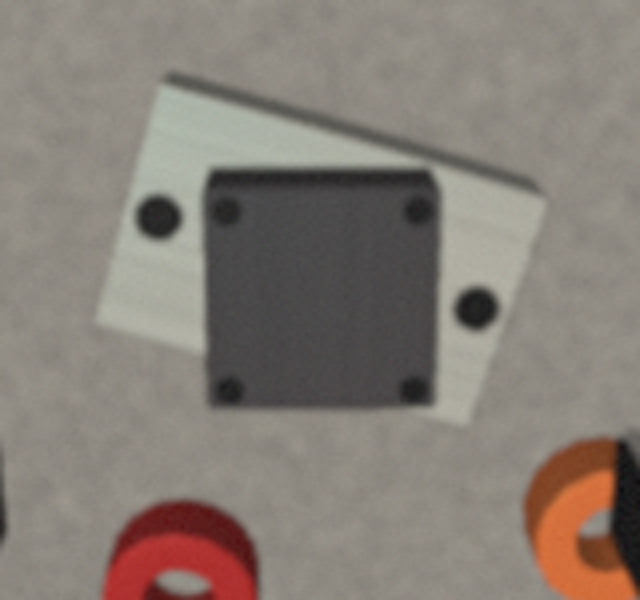

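Run:
```python
from h import *
import pickle
c=pickle.load(open('w13.pkl','rb'))
def Z(p,z): return onz(c,((p[0]+.5)/4-.5+200,(p[1]+.5)/4-.5+140),z,True)[:2]
P=np.array([Z(p,.05) for p in [(227,211),(418,211),(414,389),(231,389)]]);print('holes',P.mean(0),[np.hypot(*(P[i]-P[i-1])).round(4) for i in range(4)],[np.degrees(np.arctan2(*(P[i]-P[i-1])[::-1])).round(1) for i in range(4)])
P=np.array([Z(p,.05) for p in [(207,192),(438,190),(434,407),(211,408)]]);print('corn',P.mean(0),[np.hypot(*(P[i]-P[i-1])).round(4) for i in range(4)])
P=np.array([Z(p,.026) for p in [(160,83),(547,200),(470,424),(96,322)]]);print('jaw',P.mean(0),[np.hypot(*(P[i]-P[i-1])).round(4) for i in range(4)],[np.degrees(np.arctan2(*(P[i]-P[i-1])[::-1])).round(1) for i in range(4)])
plan(*P.mean(0),.0345,20)
```

```text
holes [ 0.52697875 -0.01806992] [np.float64(0.0426), np.float64(0.0427), np.float64(0.0427), np.float64(0.0427)] [np.float64(110.1), np.float64(19.8), np.float64(-69.9), np.float64(-160.4)]
corn [ 0.52700625 -0.0181059 ] [np.float64(0.0518), np.float64(0.0515), np.float64(0.0521), np.float64(0.0524)]
jaw [ 0.52584598 -0.01531511] [np.float64(0.0624), np.float64(0.0979), np.float64(0.0614), np.float64(0.0987)] [np.float64(93.2), np.float64(2.9), np.float64(-86.0), np.float64(-176.6)]
t 16.10 pos [ 0.5228 -0.0173  0.1553] yaw_y 19.82 q6 -0.59 tilt 1.01| shift [0.0026 0.0023 0.1209] turn -0.18 (q6 after ~ -0.59 +/-)
```

apply_moves(
  series=[
    [[0, 0.0025, 0.035, 0, 1], [0, 0.0025, 0.07, 0, 1], [0, 0.0025, 0.095, 0, 1], [0, 0.0025, 0.112, 0, 1], [0, 0.0025, 0.118, 0, 0.9], [0, 0.0025, 0.1205, 0, 0.8], [0, 0.0025, 0.1205, 0, 0.7], [0, 0.0025, 0.1205, 0, 0.7]],
  ],
)

```text
time: 16.9
eef_pos: [0.5278, -0.0181, 0.0361]
tool_rot: [1.795, 2.554, 0.002]
force: [0.2, 1.3, 0.1]
finger_gap: 0.715
```

```bash
python3 -c "
from h import *
plan(.527,-.018,.0345,20)"
```

```text
t 16.90 pos [ 0.5278 -0.0181  0.0361] yaw_y 19.80 q6 -0.59 tilt 1.13| shift [ 0.0003 -0.0007  0.0016] turn -0.20 (q6 after ~ -0.59 +/-)
```

apply_moves(
  series=[
    [[0, -0.0005, 0.001, 0, 0.6], [0, -0.0005, 0.0015, 0, 0.5], [0, -0.0005, 0.0015, 0, 0.4], [0, -0.0005, 0.0015, 0, 0.4], [0, -0.0005, 0.0015, 0, 0.4], [0, -0.0005, 0.0015, 0, 0.4], [0, -0.0005, 0.0015, 0, 0.4], [0, -0.0005, 0.0015, 0, 0.4]],
  ],
  squeeze=40,
)

```text
time: 17.7
eef_pos: [0.5279, -0.0184, 0.0354]
tool_rot: [1.794, 2.554, 0.002]
force: [-0.7, -0.3, 5.6]
finger_gap: 0.574
```

```bash
python3 -c "
from h import *
plan(.527,-.018,.0345,20)"
```

```text
t 17.70 pos [ 0.5279 -0.0184  0.0354] yaw_y 19.82 q6 -0.59 tilt 1.19| shift [ 0.0007 -0.0007  0.0009] turn -0.18 (q6 after ~ -0.59 +/-)
```

Gap 54.0 mm, gripped. Lifting.

apply_moves(
  series=[
    [[0, 0, -0.004, 0, 0.4], [0, 0, -0.012, 0, 0.4], [0, 0, -0.03, 0, 0.4], [0, 0, -0.06, 0, 0.4], [0, 0, -0.07, 0, 0.4], [0, 0, -0.07, 0, 0.4]],
  ],
)

```text
time: 18.3
eef_pos: [0.5278, -0.0179, 0.107]
tool_rot: [1.792, 2.551, 0.004]
force: [0.1, 0.4, -3.7]
finger_gap: 0.572
```

```bash
python3 look.py w14 0.613 -0.2615 0.09 -21
```

```text
t 18.30 pos [ 0.5278 -0.0179  0.107 ] yaw_y 19.82 q6 -0.59 tilt 1.39| shift [-0.2577 -0.0027  0.0217] turn 40.82 (q6 after ~ -0.59 +/-)
```

View pics/w14.png

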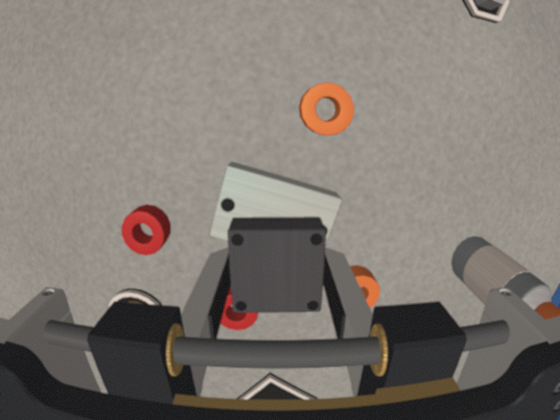

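The flange is held and the jaw stays. Moving to the square nest.

apply_moves(
  series=[
    [[-0.03, 0, 0, 5, 0.4], [-0.065, 0, 0, 12, 0.4], [-0.105, -0.001, 0, 20, 0.4], [-0.145, -0.001, 0, 28, 0.4], [-0.185, -0.002, 0, 35, 0.4], [-0.225, -0.003, 0, 41, 0.4], [-0.258, -0.003, 0.005, 41, 0.4], [-0.258, -0.003, 0.02, 41, 0.4], [-0.258, -0.003, 0.02, 41, 0.4], [-0.258, -0.003, 0.02, 41, 0.4]],
  ],
)

```text
time: 19.35
eef_pos: [0.6101, -0.2599, 0.0872]
tool_rot: [2.579, 1.768, 0.011]
force: [0.5, 0.4, -3.6]
finger_gap: 0.57
```

```bash
python3 look.py w15 0.613 -0.2615 0.022 -21
```

```text
t 19.35 pos [ 0.6101 -0.2599  0.0872] yaw_y -21.15 q6 -0.20 tilt 0.95| shift [-0.0003  0.0022  0.0653] turn -0.15 (q6 after ~ -0.20 +/-)
```

View pics/w15.png

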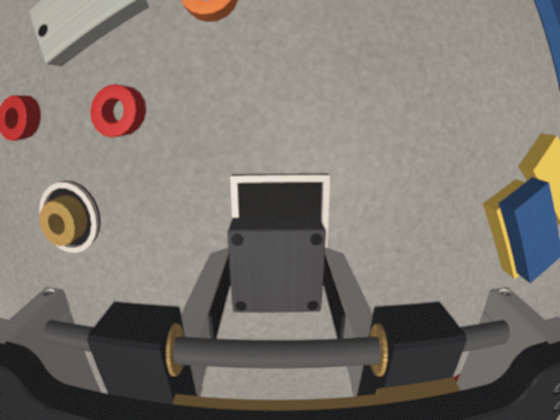

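apply_moves(
  series=[
    [[0, 0.002, 0.03, 0, 0.4], [0, 0.002, 0.055, 0, 0.4], [0, 0.002, 0.065, 0, 0.4], [0, 0.002, 0.065, 0, 0.4], [0, 0.002, 0.065, 0, 0.4]],
  ],
)

```text
time: 19.9
eef_pos: [0.6145, -0.2615, 0.0248]
tool_rot: [2.575, 1.767, 0.014]
force: [0.1, -0.5, -3.8]
finger_gap: 0.569
```

```bash
python3 look.py w16 0.613 -0.2615 0.0134 -21
```

```text
t 19.90 pos [ 0.6145 -0.2615  0.0248] yaw_y -21.10 q6 -0.20 tilt 1.18| shift [-0.0005 -0.0016  0.0113] turn -0.10 (q6 after ~ -0.20 +/-)
```

View pics/w16.png

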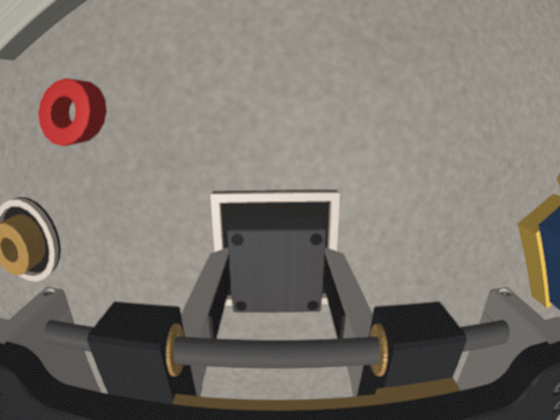

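```bash
python3 -c "
from h import *
import pickle
c=pickle.load(open('w16.pkl','rb'))
R=Ro.from_rotvec(bot.state()['tool_rot']).as_matrix()
a,b=onz(c,(211,193),.01,True),onz(c,(339,191),.01,True)
print(np.hypot(*(a-b)[:2]),'nest centre',(a+b)/2-R[:,0]*0.04)"
```

```text
0.07889792346008545 nest centre [ 0.61311572 -0.26043297  0.01014473]
```

apply_moves(
  series=[
    [[0, -0.001, 0.004, 0, 0.4], [0, -0.001, 0.008, 0, 0.4], [0, -0.001, 0.0095, 0, 0.4], [0, -0.001, 0.01, 0, 0.4], [0, -0.001, 0.01, 0, 0.4]],
  ],
)

```text
time: 20.45
eef_pos: [0.614, -0.2616, 0.0152]
tool_rot: [2.575, 1.766, 0.014]
force: [-0.9, 1.0, -3.7]
finger_gap: 0.573
```

apply_moves(
  series=[
    [[0.001, -0.001, 0.0005, 0, 0.4], [0.001, -0.001, 0.0012, 0, 0.4], [0.001, -0.001, 0.002, 0, 0.4], [0.001, -0.001, 0.0025, 0, 0.4], [0.001, -0.001, 0.0025, 0, 0.4]],
  ],
)

```text
time: 20.95
eef_pos: [0.6136, -0.2602, 0.0137]
tool_rot: [2.575, 1.766, 0.014]
force: [-3.7, 3.8, 4.4]
finger_gap: 0.569
```

apply_moves(
  series=[
    [[0, 0, 0.0008, 0, 0.4], [0, 0, 0.0008, 0, 0.4]],
  ],
)

```text
time: 21.15
eef_pos: [0.6137, -0.2602, 0.0137]
tool_rot: [2.575, 1.766, 0.014]
force: [-3.7, 3.0, 6.3]
finger_gap: 0.571
```

apply_moves(
  series=[
    [[0, 0, 0, 0, 0.65], [0, 0, 0, 0, 0.7], [0, 0, 0, 0, 0.75], [0, 0, 0, 0, 0.8], [0, 0, -0.005, 0, 0.8], [0, 0, -0.03, 0, 0.9], [0, 0, -0.07, 0, 1], [0, 0, -0.11, 0, 1], [0, 0, -0.13, 0, 1], [0, 0, -0.13, 0, 1]],
  ],
)

```text
time: 22.15
eef_pos: [0.6137, -0.2603, 0.1486]
tool_rot: [2.568, 1.762, 0.019]
force: [1.7, 2.0, 0.1]
finger_gap: 1.003
```

```bash
python3 look.py w17 0.525 -0.0155 0.15 93; python3 -c "
from h import *
print(bot.state()['q'].round(2))"
```

```text
t 22.15 pos [ 0.6137 -0.2603  0.1486] yaw_y -21.09 q6 -0.20 tilt 1.69| shift [ 0.1964 -0.1708 -0.0074] turn 65.91 (q6 after ~ -0.20 +/-)
[-0.57  0.32  1.58  0.    1.22 -0.2 ]
```

View pics/w17.png

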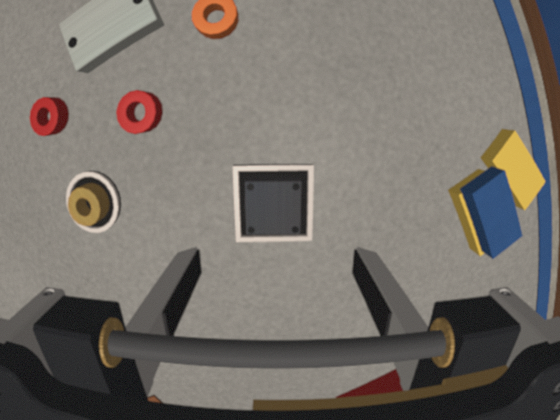

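The flange lies centred in the square nest at (273,204). Now the jaw.

apply_moves(
  series=[
    [[0.025, -0.022, 0, 8, 1], [0.05, -0.044, 0, 16, 1], [0.075, -0.066, 0, 24, 1], [0.1, -0.088, 0, 32, 1], [0.125, -0.11, 0, 40, 1], [0.15, -0.132, 0, 48, 1], [0.175, -0.152, 0, 56, 1], [0.196, -0.171, 0, 63, 1], [0.196, -0.171, 0, 66, 1], [0.196, -0.171, 0, 66, 1]],
  ],
)

```text
time: 23.2
eef_pos: [0.5218, -0.014, 0.1383]
tool_rot: [3.128, 0.082, 0.027]
force: [-1.0, 0.2, -0.3]
finger_gap: 1.003
```

```bash
python3 look.py w18 0.525 -0.0155 0.036 93; python3 -c "
from h import *
s=bot.state();print(s['q'].round(2),Ro.from_rotvec(s['tool_rot']).as_matrix().round(4))"
```

```text
t 23.20 pos [ 0.5218 -0.014   0.1383] yaw_y -87.02 q6 1.28 tilt 1.21| shift [0.0014 0.0003 0.1024] turn -0.02 (q6 after ~ 1.28 +/-)
[-0.24  0.01  1.95 -0.01  1.17  1.28] [[ 0.9985  0.0521  0.0181]
 [ 0.0523 -0.9986 -0.0121]
 [ 0.0174  0.013  -0.9998]]
```

View pics/w18.png

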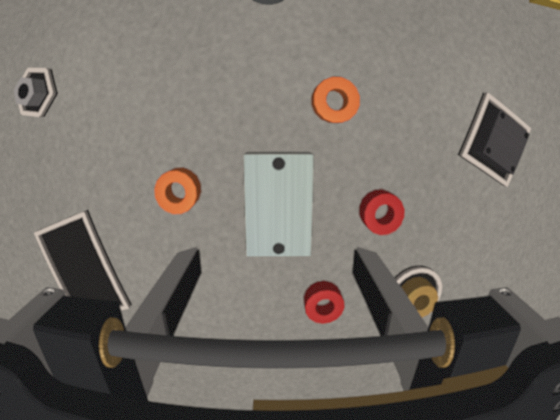

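Run:
```python
from h import *
import pickle
c=pickle.load(open('w18.pkl','rb'));im=cv2.imread('pics/w18.png');g=cv2.cvtColor(im,cv2.COLOR_BGR2GRAY)
m=(g>150).astype(np.uint8)[140:270,220:340]
m=cv2.morphologyEx(m,cv2.MORPH_CLOSE,np.ones((15,15)))
C=max(cv2.findContours(m,cv2.RETR_EXTERNAL,cv2.CHAIN_APPROX_NONE)[0],key=cv2.contourArea)[:,0]+[220,140]
P=np.array([onz(c,p,.026,True)[:2] for p in C],np.float32);r=cv2.minAreaRect(P);print(r)
H=[onz(c,p,.026,True)[:2] for p in [(279,163),(279,248)]];print('holes',np.mean(H,0),np.degrees(np.arctan2(*(H[0]-H[1])[::-1])))
for p in [(177,191),(383,212),(324,302)]: print('ring',onz(c,p,.015,True))
plan(*r[0],.036,93)
```

```text
((0.5256385803222656, -0.0161525197327137), (0.09810589253902435, 0.0634637251496315), 3.01843523979187)
holes [ 0.52628655 -0.01688036] 3.1163321313875767
ring [0.53484384 0.08318257 0.015     ]
ring [ 0.52358384 -0.1222945   0.015     ]
ring [ 0.41930763 -0.07209714  0.015     ]
t 23.25 pos [ 0.5223 -0.0146  0.1387] yaw_y -87.01 q6 1.28 tilt 1.25| shift [0.0015 0.0004 0.1027] turn -0.01 (q6 after ~ 1.28 +/-)
```

apply_moves(
  series=[
    [[0.001, 0.001, 0.035, 0, 1], [0.001, 0.001, 0.07, 0, 1], [0.001, 0.001, 0.1, 0, 1], [0.001, 0.001, 0.115, 0, 1], [0.001, 0.001, 0.124, 0, 1], [0.001, 0.001, 0.128, 0, 1], [0.001, 0.001, 0.128, 0, 1], [0.001, 0.001, 0.128, 0, 1]],
  ],
)

```text
time: 24.05
eef_pos: [0.5267, -0.0174, 0.012]
tool_rot: [3.127, 0.082, 0.031]
force: [-0.8, -0.2, 0.0]
finger_gap: 1.003
```

```bash
python3 -c "
from h import *
plan(.526,-.0165,.009,93)"
```

```text
t 24.05 pos [ 0.5267 -0.0174  0.012 ] yaw_y -87.01 q6 1.28 tilt 1.37| shift [-0.0008 -0.001   0.0029] turn -0.01 (q6 after ~ 1.28 +/-)
```

apply_moves(
  series=[
    [[-0.001, -0.001, 0.0025, 0, 0.9], [-0.001, -0.001, 0.0025, 0, 0.8], [-0.001, -0.001, 0.0025, 0, 0.7], [-0.001, -0.001, 0.0025, 0, 0.6], [-0.001, -0.001, 0.0025, 0, 0.55], [-0.001, -0.001, 0.0025, 0, 0.55], [-0.001, -0.001, 0.0025, 0, 0.55], [-0.001, -0.001, 0.0025, 0, 0.55], [-0.001, -0.001, 0.0025, 0, 0.55]],
  ],
  squeeze=45,
)

```text
time: 24.95
eef_pos: [0.5259, -0.0166, 0.0097]
tool_rot: [3.127, 0.082, 0.032]
force: [-1.4, 0.2, 4.5]
finger_gap: 0.677
```

Gap 63.6 mm, gripped. Lifting.

apply_moves(
  series=[
    [[0, 0, -0.003, 0, 0.55], [0, 0, -0.01, 0, 0.55], [0, 0, -0.025, 0, 0.55], [0, 0, -0.05, 0, 0.55], [0, 0, -0.07, 0, 0.55], [0, 0, -0.07, 0, 0.55]],
  ],
)

```text
time: 25.55
eef_pos: [0.5271, -0.0162, 0.0836]
tool_rot: [3.125, 0.082, 0.043]
force: [1.1, -0.3, -4.0]
finger_gap: 0.674
```

```bash
python3 look.py w19 0.4335 0.219 0.08 -69.7
```

```text
t 25.55 pos [ 0.5271 -0.0162  0.0836] yaw_y -87.00 q6 1.28 tilt 1.80| shift [-0.0812 -0.2398 -0.0025] turn -17.30 (q6 after ~ 1.28 +/-)
```

View pics/w19.png

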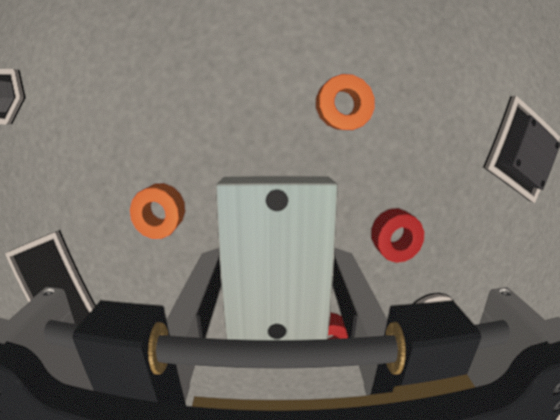

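apply_moves(
  series=[
    [[-0.009, -0.026, -0.003, -3, 0.55], [-0.02, -0.06, -0.003, -7, 0.55], [-0.033, -0.1, -0.003, -12, 0.55], [-0.047, -0.14, -0.003, -17, 0.55], [-0.06, -0.18, -0.003, -17.3, 0.55], [-0.072, -0.215, -0.003, -17.3, 0.55], [-0.081, -0.24, -0.003, -17.3, 0.55], [-0.081, -0.24, -0.003, -17.3, 0.55], [-0.081, -0.24, -0.003, -17.3, 0.55]],
  ],
)

```text
time: 26.5
eef_pos: [0.4313, 0.2195, 0.078]
tool_rot: [3.074, 0.553, 0.031]
force: [0.5, -0.6, -3.4]
finger_gap: 0.678
```

```bash
python3 look.py w20 0.4335 0.219 0.025 -69.7
```

```text
t 26.50 pos [0.4313 0.2195 0.078 ] yaw_y -69.63 q6 1.47 tilt 1.55| shift [0.001  0.0001 0.053 ] turn 0.07 (q6 after ~ 1.47 +/-)
```

View pics/w20.png

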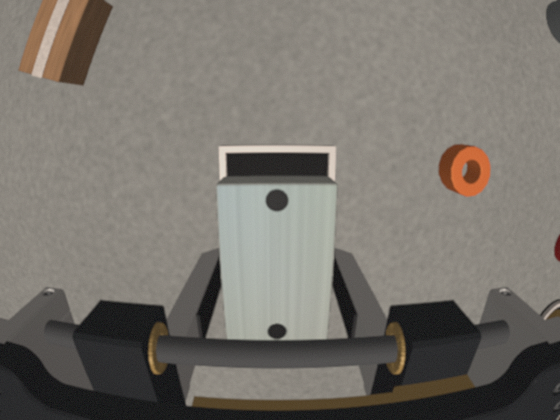

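```bash
python3 -c "
from h import *
import pickle
c=pickle.load(open('w20.pkl','rb'))
a,b=onz(c,(219,146.5),.01,True),onz(c,(336,146.5),.01,True)
d=(b-a)[:2];L=np.hypot(*d);n=np.array([d[1],-d[0]])/L;m=((a+b)/2)[:2]
print(L,np.degrees(np.arctan2(*d[::-1])),m-n*.063,m+n*.063)"
```

```text
0.0896874851833256 -69.65790663994959 [0.55092519 0.26238914] [0.43278333 0.21858844]
```

apply_moves(
  series=[
    [[0, 0, 0.025, 0, 0.55], [0, 0, 0.045, 0, 0.55], [0, 0, 0.053, 0, 0.55], [0, 0, 0.053, 0, 0.55], [0, 0, 0.053, 0, 0.55]],
  ],
)

```text
time: 27.05
eef_pos: [0.4339, 0.218, 0.0259]
tool_rot: [3.074, 0.549, 0.033]
force: [0.0, 0.3, -3.1]
finger_gap: 0.676
```

```bash
python3 look.py w21 0.4335 0.219 0.0137 -69.7
```

```text
t 27.05 pos [0.4339 0.218  0.0259] yaw_y -69.75 q6 1.47 tilt 1.61| shift [-0.0002 -0.0014  0.0122] turn -0.05 (q6 after ~ 1.47 +/-)
```

View pics/w21.png

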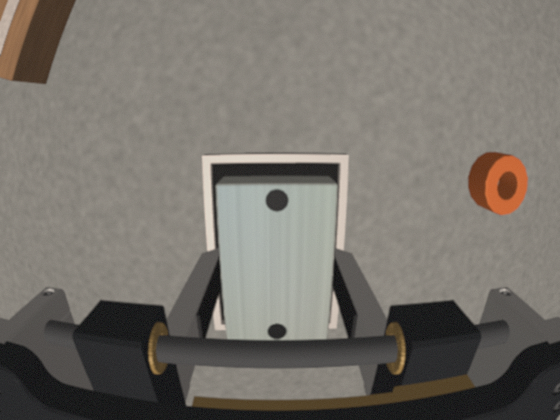

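Centre (0.433,0.2186) and angle agree with the plan. Lowering.

apply_moves(
  series=[
    [[0, -0.001, 0.004, 0, 0.55], [0, -0.001, 0.008, 0, 0.55], [0, -0.001, 0.01, 0, 0.55], [0, -0.001, 0.0115, 0, 0.55], [0, -0.001, 0.0115, 0, 0.55]],
  ],
)

```text
time: 27.6
eef_pos: [0.4339, 0.219, 0.0145]
tool_rot: [3.074, 0.55, 0.034]
force: [-0.8, 0.1, -4.3]
finger_gap: 0.674
```

apply_moves(
  series=[
    [[0, 0, 0.0005, 0, 0.55], [0, 0, 0.001, 0, 0.55], [0, 0, 0.0015, 0, 0.55], [0, 0, 0.002, 0, 0.55], [0, 0, 0.002, 0, 0.55]],
  ],
)

```text
time: 28.1
eef_pos: [0.434, 0.219, 0.0138]
tool_rot: [3.074, 0.55, 0.032]
force: [-6.0, -2.6, 10.6]
finger_gap: 0.677
```

apply_moves(
  series=[
    [[0, 0, 0, 0, 0.75], [0, 0, 0, 0, 0.8], [0, 0, 0, 0, 0.85], [0, 0, 0, 0, 0.9], [0, 0, -0.004, 0, 0.9], [0, 0, -0.03, 0, 1], [0, 0, -0.07, 0, 1], [0, 0, -0.11, 0, 1], [0, 0, -0.15, 0, 1], [0, 0, -0.15, 0, 1]],
  ],
)

```text
time: 29.1
eef_pos: [0.4344, 0.2223, 0.1704]
tool_rot: [3.075, 0.551, 0.052]
force: [0.2, -0.5, -0.6]
finger_gap: 1.001
```

```bash
python3 look.py w22 0.4335 0.219 0.2 -69.7; python3 -c "
from h import *
t=grab_frame('top')[:,:,::-1];s=grab_frame('scene')[:,:,::-1]
cv2.imwrite('pics/top9.png',t);cv2.imwrite('pics/t9z.png',cv2.resize(t[100:320,110:460],None,fx=2.2,fy=2.2,interpolation=cv2.INTER_CUBIC));cv2.imwrite('pics/s9.png',s)"
```

```text
t 29.10 pos [0.4344 0.2223 0.1704] yaw_y -69.71 q6 1.48 tilt 2.15| shift [-0.0011  0.0035 -0.0295] turn -0.01 (q6 after ~ 1.48 +/-)
```

View pics/w22.png

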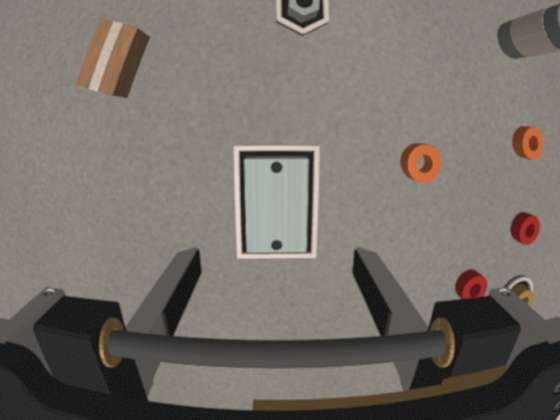

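View pics/t9z.png

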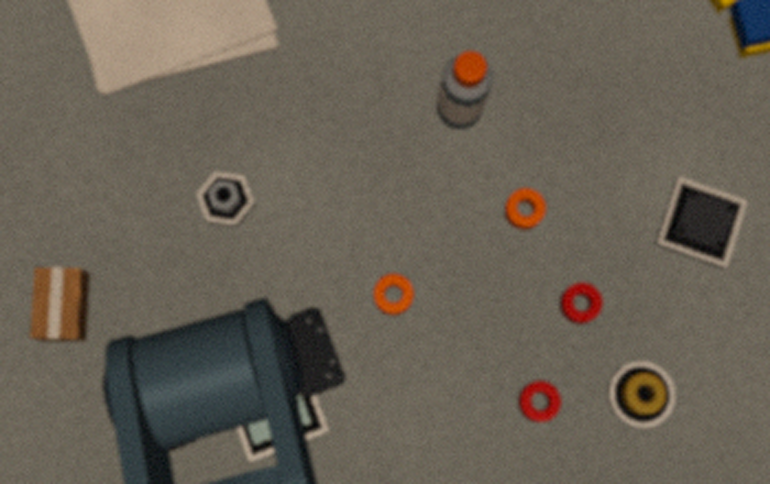

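View pics/s9.png

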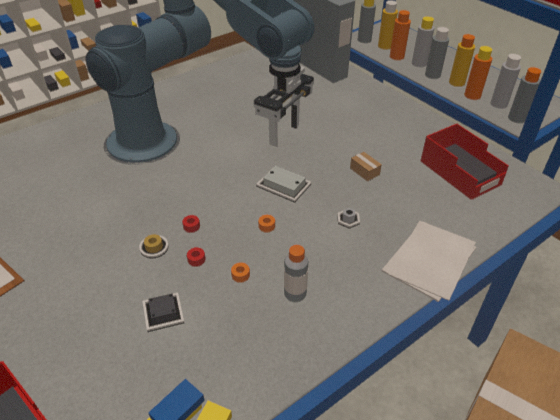

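All four parts lie flat inside their rims: the jaw at (276,205) in the wrist view, and the nut, collar and flange in the top view. The can and carton look unmoved. I'll diff the can and carton against the first picture, then hand in.

```bash
python3 -c "
from h import *
a=cv2.imread('pics/top0.png').astype(int);b=cv2.imread('pics/top9.png').astype(int)
d=abs(a-b).mean(2)
print('can',d[115:165,300:340].mean(),'carton',d[215:260,120:155].mean(),'floor ref',d[330:400,420:500].mean())
print(bot.state()['qvel'].round(3),bot.hand_in())"
```

```text
can 3.8271666666666664 carton 3.9178835978835975 floor ref 3.868869047619047
the job is handed in; nothing more can be done
[-0.002  0.025  0.022 -0.001 -0.001 -0.002] None
```

I moved all four parts one at a time, in the order asked (nut, collar, flange, jaw), and handed the job in at about 29 s of the 128 s allowed. I lowered each part until I felt light contact with the nest floor (about 6–11 N) before opening the fingers.

**Last checks:** The final wrist, top and scene pictures show every part flat inside the rim of its own nest. The arm hides part of the jaw in the top picture, but the jaw is clear in the wrist picture. The can and carton match the first top picture to within image noise, and the look-alike rings look unmoved. The gripper was open and about 0.17 m above the counter when I handed in.

**What disagreed:**
- **Collar grip:** the gripper read 42.5 mm across the collar instead of 44 mm. A picture showed it seated properly, and it carried well.
- **Tool tilt:** it crept up from 0.4° to about 2° over the job. I saw no effect on the placings.
- **Nest positions:** my different measurements of the same nest differed by up to about 3 mm, against 8 mm of clearance.

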